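# Open the child-resistant solvent bottle at the gilding bench

### The job

Open the broad amber solvent bottle in its wooden holder: its wide white child-resistant cap must be pushed down and held down while it is turned anticlockwise, as turning alone just spins it idly. Lift the cap off and set it down, the same way up, on the bare end of the plywood board beside the pack of leaf papers, and leave the other things on the bench where they are.

Things in the scene. Friction and masses are not known exactly. Their poses are not given: they have to be found in the camera images.
- cap: White ribbed cap of the broad bottle: hollow, round, 64 mm across, 40 mm tall, about 70 g, open below. Origin at the centre of its lower edge, z up through its closed top. It starts on the bottle at any yaw, lower edge 122 mm above the bench, held up by a spring (about 4 N). Not pressed, it spins idly either way and cannot be pulled off.
- cap_top (a point): Centre of the cap's top face, 40 mm above its origin. Pressed 5 to 6 mm down (about 7 N, then a firm stop; push 10 to 20 N) the cap's inner dogs mesh with the neck ring, and turning it anticlockwise seen from above turns the ring. The dogs may first land on the ring's teeth after only 2 mm and drop in as the cap turns: up to 0.5 rad is lost before the ring follows.
- neck_ring (a joint): Angle (rad) of the toothed steel ring on the bottle's neck, hidden in the cap, that locks it on. 0 to 0.1: locked (start). It grows as the pressed cap is turned anticlockwise; above 0.7 the cap lifts straight off (50 mm clears the neck); 0.95 is the end stop. It needs about 0.15 N m and keeps its angle when the cap is let up, so several strokes add up.
- bottle: Broad amber glass bottle with a paper label, 100 mm across, its shoulder falling from 113 mm high at the neck to 100 mm at radius 44 mm and 88 mm at 50 mm; fixed in a wooden holder, 130 x 130 mm, 36 mm high, screwed to the bench: it cannot move. Origin at the bench under its axis, z up.
- cap_seat (a point): Point on the bottle's axis, 122 mm above the bench: where the cap's origin is when the cap is seated and not pressed.
- tall_bottle: The other amber bottle, fixed: slimmer (72 mm) and taller (168 mm), with a small plain cap 34 mm across, on a small wooden block. Not to be opened. Origin at the bench under its axis.
- board: Plywood board, 240 mm (its x) by 160 mm (its y), 14 mm thick, fixed on the bench. Origin under its centre. A pack of peach-coloured leaf papers, 12 mm high, lies fixed on its +x end (from x = 25 mm to 115 mm); the rest, x = -120 to 20 mm, is bare.
- board_bare (a point): Centre of the board's bare end, on its top surface (14 mm above the bench): 47 mm to the -x side of the board's centre. The board's axes.
- burnisher: loose burnishing tool, about 160 x 18 mm, wooden handle, lying near the bench middle; origin at the bench under its middle
- knife: loose gilder's spatula knife, 190 mm long, lying on the robot's side of the bench; origin under its middle
- size_pot: loose white porcelain bowl, 66 mm wide, 55 mm tall, towards the back; origin at its base centre
- weight: loose brass cylinder weight, 56 mm wide, 45 mm tall, towards the back; origin at its base centre
- flat_brush: loose brush, 170 mm long, lying on the robot's side of the bench; origin under its middle
- varnish_jar: loose glass jar, 64 mm wide, 75 mm tall, on the left; origin at its base centre
Not all that is in view belongs to the job. Leave any red look-alike of the cap alone. Leave any turquoise look-alike of the bottle alone.

How it is judged:
On the way:
1. the cap, pressed down, has been turned until it is unlocked (neck ring past 0.7 rad) while still on the bottle (value of joint neck_ring above 0.7 rad and distance between cap and cap_seat below 0.015 m), for 0.05 s.
At the end, for the whole second after the job is handed in: The neck ring is past 0.65 rad, and the cap stands closed top up (within 0.1 rad), at rest and released, flat on the board's bare end: its centre 0 to 95 mm to the -x side of the board's centre and within 55 mm of its middle line, its lower edge within 4 mm of the board's top (value of joint neck_ring above 0.65 rad and x of cap in the frame of board between -0.095 and 0 m and y of cap in the frame of board between -0.055 and 0.055 m and z of cap in the frame of board between 0.01 and 0.018 m and angle between cap's own z axis and vertical below 0.1 rad and linear speed of cap below 0.02 m/s); the robot touches nothing.
It fails at once if another loose thing on the bench (burnisher, knife, bowl, weight, brush or jar) is moved more than 40 mm (distance of any of burnisher, knife, size_pot, weight, flat_brush, varnish_jar from where it was at the start of the episode above 0.04 m).
It also fails if it takes over 43 s, if anything falls off the work surface, if the arm or the gripper's body presses on something with over 40 N, if the wrist force passes 120 N, or if a joint passes its speed limit or range.

### The arm

A 6-joint arm with a two-finger parallel gripper is mounted at the origin on the work surface. World frame = base frame: x ahead of the robot, y to its left, z up, the work surface at z = 0. Lengths are in m, angles in rad, forces in N, time in s.
With the tool pointing down it reaches from about 0.25 to 0.775 m from the base axis. Payload 4 kg.
Tool frame: the origin (TCP) lies on the centre line of the jaws, within the pads' length; the fingertips stand 8 mm ahead of it and the grasp point (between the pads) lies 11 mm behind it; z points along the fingers, y is the direction in which the jaws open and shut (so a half turn about z gives the same grasp; the last joint's range is limited). The gripper opens to 94 mm and grips with 3 to 60 N. Pads are 16 mm wide; open, the fingers measure 119 mm over their backs; the gripper's body (75 mm by 177 mm) begins 78 mm behind the grasp point.
Start: joints at [1.007, 0.087, 1.371, -0, 1.684, -0.103], TCP at [0.245, 0.493, 0.214] pointing down, gripper open.
Joint ranges: [-3.1, 3.1], [-0.76, 2.03], [0.27, 2.55], [-1.08, 4.22], [0.17, 2.65], [-2.57, 2.57]. Speed limits (rad/s): [2.79, 2.79, 3.14, 3.14, 3.14, 3.14].

### API

Orientations are given as [roll, pitch, yaw] about the fixed x, y, z axes, in that order (R = Rz(yaw) Ry(pitch) Rx(roll)).
In Python, from bench import * gives the robot as it stands.
- The arm moves only by the tool step_arm, never from a script. Its argument "steps" is a list of rows, each an object of numbers: "jaw": the opening, from 0 (shut) to 1 (fully open); "tx", "ty", "tz": the shift along the tool's x, y, z in m; "ax", "ay", "az": the turn, a rotation vector about the tool's x, y, z in rad. In form: [{"jaw": .., "tx": .., "ty": .., "tz": .., "ax": .., "ay": .., "az": ..}, ...]. A call has 1 to 8 rows; each row is the pose to reach, as a shift and turn from the pose measured when the call began, along the tool's axes at that moment; what a row does not reach only later rows make up. A row lasts 1/10 s, in which the tool goes at most 50 mm and 8.59 degrees, less where a joint would pass 70% of its speed; a pose out of reach is approached as far as the arm can. A call with a gripper value outside its range is refused whole. The fingers move at their own pace and stop on an object; the grip force is fixed at half the most. Time passes only in rows, so rows that repeat a pose let the fingers close. It gives the time, the measured TCP pose, the force and the opening at its end, in the units of the state.
- get_obs(): the state, without advancing time (a new reading comes with each control period).
- snapshot(name): name is "scene" or "side" or "wrist"; returns (picture, depth): 420x560x3 uint8, red, green, blue; 420x560 float32, m along the optical axis (not along the pixel's ray), 0 where there is no reading.
- camera_model(name): a dict with "intrinsics" (3x3 intrinsics, pixels), "k1" (the pictures are not rectified: a ray, as slopes to the right and down, at radius r is drawn at 1 + k1 r^2 times it, then the intrinsics apply), "origin" and "orientation" of the camera in the world. Camera axes: x right, y down, z forward; pixel columns grow to the right and rows downward; lengths in m; the calibration is good to about 2 mm. A picture is of the moment at which its call begins: read the wrist's pose just before it. camera_model takes no time and is no camera call; for the wrist camera it gives the pose at the moment of the call.
- close_job(): hands the job in, once; it reports no verdict.
Trained networks look in the newest picture that a camera, given by its name, has taken for a name from the list of things; names that differ only in an ending like _2 or _b are one class to them, and where a whole thing is asked for, a point or a joint stands for the part that bears it (a point fixed in the world has none). Each returns a list of dicts, best first, with "confidence" (0 to 1); they miss things now and then, are a little off and sometimes report something else, mostly with a low value. They report only what shows in the picture. A call takes as long as a camera call. They do not tell look-alikes from the thing itself.
- silhouettes(camera, query): "pixels" (420x560 bool, what is visible of it) and "rect" ([left, top, right, bottom] in pixels, round what is visible of it).
The state is a dict: "time": time; "joint_positions": joint angles; "qvel": joint speeds; "joint_torque": joint torques, N m; "tool_pos": TCP position; "ee_rot": TCP orientation; "wrist_force": force on the tool from outside, world axes, zero at the start; "wrist_torque": the same for the moment, N m; "width": finger opening in m.
Only numpy, scipy, OpenCV 4.12 (cv2) and the standard library are available. Lean on these libraries where they do the work, as an engineer would, in place of code of your own. Each camera call takes 0.05 s, during which the arm holds its last target. There are 200 camera calls.

## Working session

There is one attempt and no reset: what is moved stays moved. The work goes in short steps, Python scripts to look and compute and a tool call to move; the robot and the scene stay as the last step left them, time stands still between calls to the robot, and variables do not carry over. Pictures are saved under pics/ and viewed, about 8 in all and at most 12, crops included, and the job is handed in when it is done.

Besides the shell and the picture viewer there is one more tool, called after "Request:" as name([rows], argument=value, ...), one row to a line, values as JSON. step_arm: Moves the arm, as the interface text tells. Its arguments: {"type":"object","properties":{"steps":{"type":"array"}},"required":["steps"]}

```bash
ls; mkdir -p pics; cat > h.py <<'E'
from bench import *
import numpy as np, cv2
def save(n,im): cv2.imwrite('pics/'+n+'.png',cv2.cvtColor(im,cv2.COLOR_RGB2BGR))
def Rc(o):
    from scipy.spatial.transform import Rotation as R
    o=np.array(o,float)
    return o if o.shape==(3,3) else R.from_euler('xyz',o).as_matrix() if o.size==3 else R.from_quat(o).as_matrix()
def cloud(cam,depth,m=None):
    m=camera_model(cam) if m is None else m
    K=np.array(m['intrinsics']);v,u=np.mgrid[0:420,0:560]
    p=cv2.undistortPointsIter if 0 else None
    x=(u-K[0,2])/K[0,0];y=(v-K[1,2])/K[1,1];a,b=x.copy(),y.copy()
    for _ in range(10):
        s=1+m['k1']*(a*a+b*b);a,b=x/s,y/s
    P=np.stack([a*depth,b*depth,depth],-1)
    return P@Rc(m['orientation']).T+np.array(m['origin'])
E
python3 - <<'E'
from h import *
print(get_obs())
for c in ('scene','side','wrist'):
    m=camera_model(c); print(c,m)
    im,d=snapshot(c); save(c+'0',im); np.savez('/tmp/'+c,im=im,d=d)
    if c!='wrist':
        X=cloud(c,d,m)
        for q in ('cap','bottle','board','tall_bottle'):
            for s in silhouettes(c,q):
                p=X[s['pixels']&(d>0)]; print(q,round(s['confidence'],2),np.round(s['rect']),np.round(np.median(p,0),3) if len(p) else 0, np.round(p.max(0),3),np.round(p.min(0),3))
a=np.hstack([np.load('/tmp/scene.npz')['im'],np.load('/tmp/side.npz')['im']])
E
```

```text
pics
{'time': 0.0, 'joint_positions': array([ 1.00692269e+00,  8.79511185e-02,  1.37224799e+00, -1.63393151e-05,
        1.68358341e+00, -1.03094968e-01]), 'qvel': array([-6.26427018e-04,  1.29564934e-03,  2.79796633e-04,  2.93323645e-04,
        8.80031026e-04, -7.26934872e-05]), 'joint_torque': array([ 4.98310910e-04, -3.40185070e+01, -3.02429295e+01,  7.19414139e-02,
        3.30193865e-02, -1.64116464e-04]), 'tool_pos': array([0.24427811, 0.49218665, 0.21230946]), 'ee_rot': array([-3.13941275e+00, -2.09210078e-04,  2.68081193e+00]), 'wrist_force': array([ 0.15847038, -0.35666052,  0.15144303]), 'wrist_torque': array([-0.0095069 ,  0.01449261, -0.00268175]), 'width': 0.09393528055551922}
scene {'intrinsics': array([[528.42962017,   0.        , 278.88849493],
       [  0.        , 528.42962017, 213.92422832],
       [  0.        ,   0.        ,   1.        ]]), 'k1': -0.20958092956784566, 'origin': array([1.38839602, 0.36444417, 1.11567644]), 'orientation': array([-2.35961214, -0.01313048,  1.92036967])}
cap 0.68 [260. 229. 289. 258.] [0.578 0.068 0.162] [0.599 0.097 0.169] [0.532 
[... 951 characters left out ...]
52.] [0.546 0.025 0.04 ] [0.644 0.167 0.126] [ 0.486 -0.015 -0.003]
bottle 0.75 [143. 155. 191. 216.] [0.183 0.275 0.06 ] [0.251 0.496 0.164] [ 0.109  0.234 -0.004]
board 0.7 [311. 301. 429. 400.] [ 0.596 -0.32   0.015] [ 0.736 -0.199  0.035] [ 0.468 -0.418 -0.005]
tall_bottle 0.6 [274. 146. 304. 202.] [0.541 0.209 0.088] [0.625 0.422 0.174] [ 0.502  0.18  -0.006]
wrist {'intrinsics': array([[324.69771658,   0.        , 277.26101481],
       [  0.        , 324.69771658, 211.89244859],
       [  0.        ,   0.        ,   1.        ]]), 'k1': -0.07582425337123526, 'origin': array([0.16834702, 0.52981018, 0.38456039]), 'orientation': array([ 2.84891602e+00, -1.32876639e-03,  1.10884986e+00])}
```

View pics/side0.png

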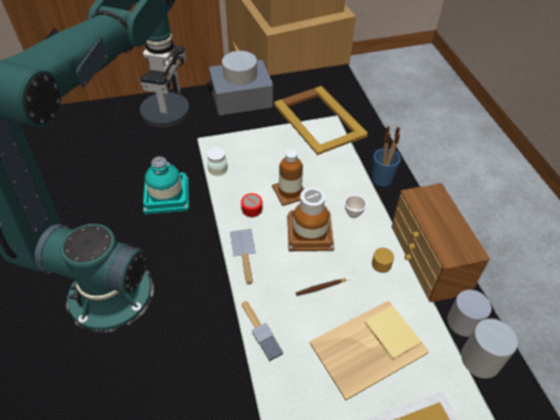

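View pics/scene0.png

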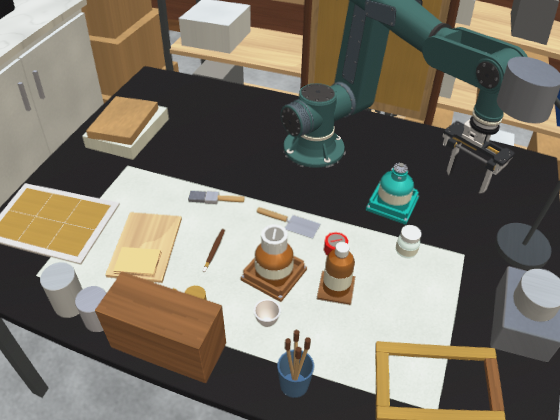

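```bash
python3 - <<'E'
from h import *
for c in ('scene','side'):
    z=np.load('/tmp/%s.npz'%c); X=cloud(c,z['d']); x,y,h=X[...,0],X[...,1],X[...,2]
    m=(abs(x-.56)<.06)&(abs(y-.06)<.06)&(h>.154)&(h<.175)&(z['d']>0)
    p=X[m]; (cx,cy),r=cv2.minEnclosingCircle(p[:,:2].astype(np.float32)); print(c,'captop',m.sum(),cx,cy,r,np.median(p[:,2]))
    m=(x>.44)&(x<.8)&(y<-.17)&(y>-.47)&(h>.008)&(h<.04)&(z['d']>0)
    pk=m&(h>.021); bd=m&(h<.02)
    for n,mm in (('all',m),('pack',pk),('bare',bd)):
        p=X[mm]; print(c,n,mm.sum(),cv2.minAreaRect(p[:,:2].astype(np.float32)),np.median(p[:,2]))
z=np.load('/tmp/side.npz')
im=z['im'];cr=cv2.resize(im[120:270,220:370],(600,600),interpolation=2); save('crop_side',cr)
E
```

```text
scene captop 465 0.5642710328102112 0.06359916180372238 0.03493575006723404 0.16339017250844234
scene all 3739 ((0.5970803499221802, -0.3260480761528015), (0.29862678050994873, 0.3007577061653137), 3.595020055770874) 0.015932935538711446
scene pack 1049 ((0.5985563397407532, -0.30226388573646545), (0.24007123708724976, 0.1187518835067749), 9.012703895568848) 0.02634903735945171
scene bare 2638 ((0.5970803499221802, -0.3260480761528015), (0.29862678050994873, 0.3007577061653137), 3.595020055770874) 0.014525195796035173
side captop 407 0.5636438131332397 0.06321318447589874 0.03561022877693176 0.16295991156842327
side all 6569 ((0.6258326172828674, -0.32242289185523987), (0.3511866629123688, 0.29743996262550354), 0.7044026255607605) 0.015283794141015994
side pack 1614 ((0.6622187495231628, -0.29575115442276), (0.3385828733444214, 0.13932518661022186), 19.98583221435547) 0.02629297134544939
side bare 4910 ((0.6258326172828674, -0.32242289185523987), (0.3511866629123688, 0.29743996262550354), 0.7044026255607605) 0.014132862253969258
```

View pics/crop_side.png

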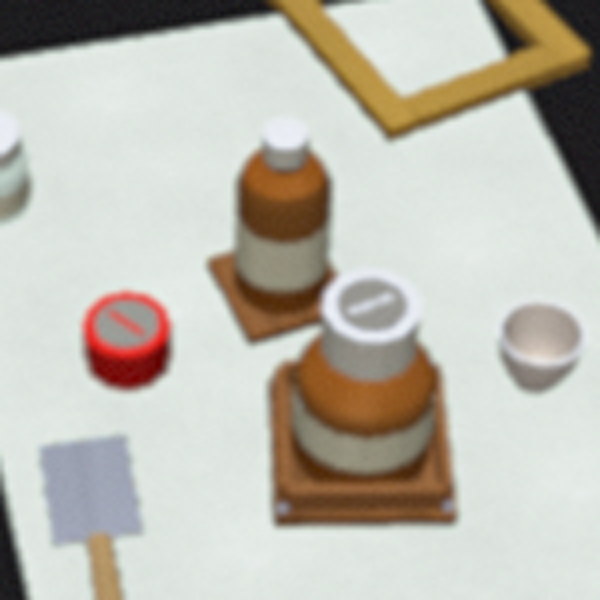

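Candidates for the cap: the white cap on the broad amber bottle (side 312,198; scene 274,240), the red cap on the bench (side 251,205), the small white cap on the tall bottle (side 291,157), and the grey cap on the turquoise bottle (side 160,163). The crop shows a wide white ribbed cap with a grey top on the broad amber bottle in its holder, so I choose that one. The board's corners in the side view are about (311,347), (389,304), (427,350) and (346,393). The pack lies at the upper right.

```bash
cat >> h.py <<'E'
from scipy.spatial.transform import Rotation as R
def go(p,yaw):
    o=get_obs(); A=R.from_euler('xyz',o['ee_rot']); T=R.from_euler('xyz',[np.pi,0,yaw])
    print('t',round(o['time'],2),'pos',np.round(o['tool_pos'],4),'rot',np.round(o['ee_rot'],3),'j',np.round(o['joint_positions'],2))
    print('shift',np.round(A.inv().apply(np.array(p)-o['tool_pos']),4),'turn',np.round((A.inv()*T).as_rotvec(),3))
E
python3 - <<'E'
from h import *
for c in ('side','scene'):
    z=np.load('/tmp/%s.npz'%c); X=cloud(c,z['d']); hsv=cv2.cvtColor(z['im'],cv2.COLOR_RGB2HSV)
    x,y,h=np.moveaxis(X,-1,0)
    m=(x>.44)&(x<.76)&(y<-.15)&(y>-.48)&(h>-.005)&(h<.04)&(z['d']>0)&(hsv[...,1]>60)
    n,l,s,_=cv2.connectedComponentsWithStats(m.astype(np.uint8)); k=1+np.argmax(s[1:,4]); mm=l==k
    p=X[mm&(h>.006)]; r=cv2.minAreaRect(p[:,:2].astype(np.float32)); print(c,s[k],r,np.round(cv2.boxPoints(r),3).tolist())
    q=X[mm&(h>.0225)]; print(' pack mean',len(q),q.mean(0), 'bare mean',X[mm&(h>.008)&(h<.018)].mean(0))
    print(' all mean',p.mean(0))
go([.564,.0635,.235],.98)
E
```

```text
side [ 310  301  118   99 6171] ((0.6015781164169312, -0.31113138794898987), (0.2397257536649704, 0.16133321821689606), 14.160329818725586) [[0.4659999907016754, -0.2619999945163727], [0.5049999952316284, -0.4189999997615814], [0.7379999756813049, -0.36000001430511475], [0.6980000138282776, -0.20399999618530273]]
 pack mean 1447 [ 0.66850804 -0.29583061  0.02650949] bare mean [ 0.57295298 -0.32477509  0.01407618]
 all mean [ 0.59711484 -0.31760088  0.01729013]
scene [ 106  213   76   70 3558] ((0.6023001670837402, -0.309373676776886), (0.2420405149459839, 0.1630033552646637), 14.612015724182129) [[0.4650000035762787, -0.26100000739097595], [0.5059999823570251, -0.4189999997615814], [0.7400000095367432, -0.3580000102519989], [0.6990000009536743, -0.20000000298023224]]
 pack mean 981 [ 0.6698272  -0.29022905  0.02668289] bare mean [ 0.58251772 -0.30866531  0.01428078]
 all mean [ 0.6091023  -0.30278141  0.01816657]
t 0.55 pos [0.2446 0.4926 0.2135] rot [ 3.141 -0.     2.681] j [ 1.01  0.09  1.37  0.    1.68 -0.1 ]
shift [-0.4769 -0.2423 -0.0215] turn [ 0.    -0.     1.701]
```

Request:
step_arm([
  {"jaw": 1,"tx": -0.477,"ty": -0.242,"tz": -0.0215,"az": 1.7},
  {"jaw": 1,"tx": -0.477,"ty": -0.242,"tz": -0.0215,"az": 1.7},
  {"jaw": 1,"tx": -0.477,"ty": -0.242,"tz": -0.0215,"az": 1.7},
  {"jaw": 1,"tx": -0.477,"ty": -0.242,"tz": -0.0215,"az": 1.7},
  {"jaw": 1,"tx": -0.477,"ty": -0.242,"tz": -0.0215,"az": 1.7},
  {"jaw": 1,"tx": -0.477,"ty": -0.242,"tz": -0.0215,"az": 1.7},
  {"jaw": 1,"tx": -0.477,"ty": -0.242,"tz": -0.0215,"az": 1.7},
  {"jaw": 1,"tx": -0.477,"ty": -0.242,"tz": -0.0215,"az": 1.7},
])

```text
invalid input
```

```bash
python3 - <<'E'
from h import *
go([.564,.0635,.235],.98)
E
```

```text
t 0.55 pos [0.2446 0.4926 0.2135] rot [ 3.141 -0.     2.681] j [ 1.01  0.09  1.37  0.    1.68 -0.1 ]
shift [-0.4769 -0.2423 -0.0215] turn [ 0.    -0.     1.701]
```

Request:
step_arm([
  {"jaw": 1,"tx": -0.477,"ty": -0.242,"tz": -0.0215,"ax": 0,"ay": 0,"az": 1.7},
  {"jaw": 1,"tx": -0.477,"ty": -0.242,"tz": -0.0215,"ax": 0,"ay": 0,"az": 1.7},
  {"jaw": 1,"tx": -0.477,"ty": -0.242,"tz": -0.0215,"ax": 0,"ay": 0,"az": 1.7},
  {"jaw": 1,"tx": -0.477,"ty": -0.242,"tz": -0.0215,"ax": 0,"ay": 0,"az": 1.7},
  {"jaw": 1,"tx": -0.477,"ty": -0.242,"tz": -0.0215,"ax": 0,"ay": 0,"az": 1.7},
  {"jaw": 1,"tx": -0.477,"ty": -0.242,"tz": -0.0215,"ax": 0,"ay": 0,"az": 1.7},
  {"jaw": 1,"tx": -0.477,"ty": -0.242,"tz": -0.0215,"ax": 0,"ay": 0,"az": 1.7},
  {"jaw": 1,"tx": -0.477,"ty": -0.242,"tz": -0.0215,"ax": 0,"ay": 0,"az": 1.7},
])

```text
time: 1.35
tool_pos: [0.4843, 0.1704, 0.23]
ee_rot: [3.141, -0.001, 1.475]
wrist_force: [0.2, 0.9, -0.8]
width: 0.0943
```

```bash
python3 - <<'E'
from h import *
go([.564,.0635,.235],.98)
E
```

```text
t 1.35 pos [0.4843 0.1704 0.23  ] rot [ 3.141e+00 -1.000e-03  1.475e+00] j [0.23 0.   1.43 0.   1.71 0.32]
shift [-0.0987  0.0896 -0.005 ] turn [ 0.001 -0.001  0.495]
```

Request:
step_arm([
  {"jaw": 1,"tx": -0.099,"ty": 0.09,"tz": -0.005,"ax": 0,"ay": 0,"az": 0.5},
  {"jaw": 1,"tx": -0.099,"ty": 0.09,"tz": -0.005,"ax": 0,"ay": 0,"az": 0.5},
  {"jaw": 1,"tx": -0.099,"ty": 0.09,"tz": -0.005,"ax": 0,"ay": 0,"az": 0.5},
  {"jaw": 1,"tx": -0.099,"ty": 0.09,"tz": -0.005,"ax": 0,"ay": 0,"az": 0.5},
  {"jaw": 1,"tx": -0.099,"ty": 0.09,"tz": -0.005,"ax": 0,"ay": 0,"az": 0.5},
  {"jaw": 1,"tx": -0.099,"ty": 0.09,"tz": -0.005,"ax": 0,"ay": 0,"az": 0.5},
])

```text
time: 1.95
tool_pos: [0.5643, 0.0634, 0.235]
ee_rot: [3.141, -0.001, 0.976]
wrist_force: [-0.7, -0.6, -0.3]
width: 0.0939
```

```bash
python3 - <<'E'
from h import *
m=camera_model('wrist'); im,d=snapshot('wrist'); X=cloud('wrist',d,m)
h=X[...,2]; s=silhouettes('wrist','cap')
for k in s: print(k['confidence'],k['rect'],np.median(X[k['pixels']&(d>0)],0))
mk=(h>.155)&(h<.172)&(d>0)&(abs(X[...,0]-.564)<.045)&(abs(X[...,1]-.0635)<.045)
p=X[mk]; print(mk.sum(),cv2.minEnclosingCircle(p[:,:2].astype(np.float32)),np.median(p[:,2]),p.min(0),p.max(0))
save('w1',im)
go([.564,.0635,.136],.98)
E
```

```text
0.71 [84.8, 138.6, 150.8, 194.2] [0.4287022  0.19272294 0.03995838]
0.55 [237.7, 173.6, 317.2, 259.6] [0.56714073 0.06797497 0.16224876]
5061 ((0.5643855333328247, 0.06427940726280212), 0.033156055957078934) 0.16234945567191902 [0.53140975 0.03156756 0.15512127] [0.59748354 0.09731401 0.16545485]
t 2.05 pos [0.5641 0.064  0.2352] rot [ 3.141e+00 -1.000e-03  9.770e-01] j [0.01 0.12 1.29 0.   1.73 0.61]
shift [-0.0005  0.0001  0.0992] turn [ 0.001 -0.001 -0.003]
```

View pics/w1.png

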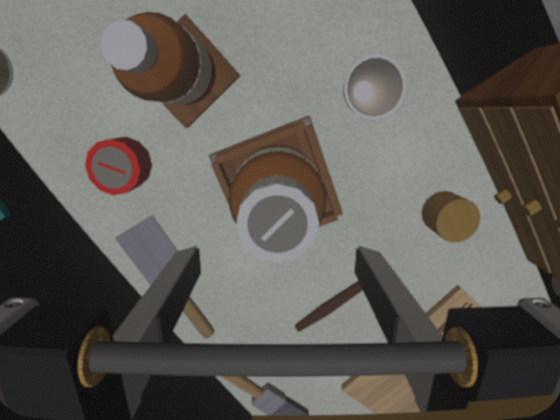

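The wrist view has the white cap centred at (278,222), laterally midway between the fingers. The red cap is at (117,167) and out of the way. All three cameras agree on the cap's position to 1 mm, so I go down and grip.

Request:
step_arm([
  {"jaw": 1,"tx": 0,"ty": 0,"tz": 0.03,"ax": 0,"ay": 0,"az": 0},
  {"jaw": 1,"tx": 0,"ty": 0,"tz": 0.06,"ax": 0,"ay": 0,"az": 0},
  {"jaw": 1,"tx": 0,"ty": 0,"tz": 0.09,"ax": 0,"ay": 0,"az": 0},
  {"jaw": 1,"tx": 0,"ty": 0,"tz": 0.099,"ax": 0,"ay": 0,"az": 0},
  {"jaw": 1,"tx": 0,"ty": 0,"tz": 0.099,"ax": 0,"ay": 0,"az": 0},
])

```text
time: 2.55
tool_pos: [0.5629, 0.0647, 0.1348]
ee_rot: [-3.139, 0.001, 0.978]
wrist_force: [-0.2, 0.7, -0.3]
width: 0.094
```

Request:
step_arm([
  {"jaw": 0.6,"tx": 0,"ty": 0,"tz": 0,"ax": 0,"ay": 0,"az": 0},
  {"jaw": 0.5,"tx": 0,"ty": 0,"tz": 0,"ax": 0,"ay": 0,"az": 0},
  {"jaw": 0.5,"tx": 0,"ty": 0,"tz": 0,"ax": 0,"ay": 0,"az": 0},
  {"jaw": 0.5,"tx": 0,"ty": 0,"tz": 0,"ax": 0,"ay": 0,"az": 0},
  {"jaw": 0.4,"tx": 0,"ty": 0,"tz": 0,"ax": 0,"ay": 0,"az": 0},
  {"jaw": 0.4,"tx": 0,"ty": 0,"tz": 0,"ax": 0,"ay": 0,"az": 0},
  {"jaw": 0.4,"tx": 0,"ty": 0,"tz": 0,"ax": 0,"ay": 0,"az": 0},
  {"jaw": 0.4,"tx": 0,"ty": 0,"tz": 0,"ax": 0,"ay": 0,"az": 0},
])

```text
time: 3.35
tool_pos: [0.5637, 0.0645, 0.1355]
ee_rot: [-3.141, -0.0, 0.978]
wrist_force: [3.1, -0.9, 2.2]
width: 0.0652
```

Request:
step_arm([
  {"jaw": 0,"tx": 0,"ty": 0,"tz": 0.002,"ax": 0,"ay": 0,"az": 0},
  {"jaw": 0,"tx": 0,"ty": 0,"tz": 0.004,"ax": 0,"ay": 0,"az": 0},
  {"jaw": 0,"tx": 0,"ty": 0,"tz": 0.006,"ax": 0,"ay": 0,"az": 0},
  {"jaw": 0,"tx": 0,"ty": 0,"tz": 0.006,"ax": 0,"ay": 0,"az": 0},
])

```text
time: 3.75
tool_pos: [0.5639, 0.0645, 0.1334]
ee_rot: [3.14, -0.002, 0.978]
wrist_force: [-4.7, -0.8, 15.9]
width: 0.0654
```

Stopped after 2 mm at 16 N, so the dogs are on the teeth. I turn while pressing.

Request:
step_arm([
  {"jaw": 0,"tx": 0,"ty": 0,"tz": 0.004,"ax": 0,"ay": 0,"az": -0.06},
  {"jaw": 0,"tx": 0,"ty": 0,"tz": 0.004,"ax": 0,"ay": 0,"az": -0.12},
  {"jaw": 0,"tx": 0,"ty": 0,"tz": 0.004,"ax": 0,"ay": 0,"az": -0.18},
  {"jaw": 0,"tx": 0,"ty": 0,"tz": 0.004,"ax": 0,"ay": 0,"az": -0.24},
  {"jaw": 0,"tx": 0,"ty": 0,"tz": 0.004,"ax": 0,"ay": 0,"az": -0.3},
])

```text
time: 4.25
tool_pos: [0.565, 0.065, 0.1332]
ee_rot: [3.135, -0.003, 1.281]
wrist_force: [-0.8, 0.4, 12.0]
width: 0.0656
```

Request:
step_arm([
  {"jaw": 0,"tx": 0,"ty": 0,"tz": 0.005,"ax": 0,"ay": 0,"az": -0.06},
  {"jaw": 0,"tx": 0,"ty": 0,"tz": 0.005,"ax": 0,"ay": 0,"az": -0.12},
  {"jaw": 0,"tx": 0,"ty": 0,"tz": 0.005,"ax": 0,"ay": 0,"az": -0.18},
  {"jaw": 0,"tx": 0,"ty": 0,"tz": 0.005,"ax": 0,"ay": 0,"az": -0.24},
])

```text
time: 4.65
tool_pos: [0.565, 0.0646, 0.1303]
ee_rot: [3.133, -0.001, 1.523]
wrist_force: [-2.3, -1.4, 10.5]
width: 0.0655
```

```bash
python3 - <<'E'
from h import *
o=get_obs(); print(o['wrist_torque'],o['wrist_force']); go([.5643,.0643,.1305],1.5)
E
```

```text
[-0.35010377  0.46579942 -0.15715759] [-2.27330526 -1.37908165 10.50566496]
t 4.65 pos [0.565  0.0646 0.1303] rot [ 3.133e+00 -1.000e-03  1.523e+00] j [0.01 0.15 1.46 0.   1.52 0.06]
shift [-0.0004 -0.0006 -0.0002] turn [ 0.008 -0.001  0.023]
```

Dropped in: 5 mm down, torque 0.157 N m. Now for the main turn.

Request:
step_arm([
  {"jaw": 0,"tx": 0,"ty": 0,"tz": 0.004,"ax": 0,"ay": 0,"az": -0.08},
  {"jaw": 0,"tx": 0,"ty": 0,"tz": 0.004,"ax": 0,"ay": 0,"az": -0.16},
  {"jaw": 0,"tx": 0,"ty": 0,"tz": 0.004,"ax": 0,"ay": 0,"az": -0.24},
  {"jaw": 0,"tx": 0,"ty": 0,"tz": 0.004,"ax": 0,"ay": 0,"az": -0.32},
  {"jaw": 0,"tx": 0,"ty": 0,"tz": 0.004,"ax": 0,"ay": 0,"az": -0.4},
  {"jaw": 0,"tx": 0,"ty": 0,"tz": 0.004,"ax": 0,"ay": 0,"az": -0.48},
  {"jaw": 0,"tx": 0,"ty": 0,"tz": 0.004,"ax": 0,"ay": 0,"az": -0.56},
  {"jaw": 0,"tx": 0,"ty": 0,"tz": 0.004,"ax": 0,"ay": 0,"az": -0.62},
])

```text
time: 5.45
tool_pos: [0.5648, 0.0647, 0.1302]
ee_rot: [3.133, 0.005, 2.145]
wrist_force: [-5.1, 0.2, 15.9]
width: 0.0649
```

```bash
python3 - <<'E'
from h import *
o=get_obs(); print(o['wrist_torque'],o['wrist_force']); go([.5643,.0643,.1305],2.3)
E
```

```text
[-0.171216    1.02378999 -0.17089329] [-5.12946653  0.1731044  15.93096187]
t 5.45 pos [0.5648 0.0647 0.1302] rot [3.133 0.005 2.145] j [ 0.01  0.15  1.47  0.    1.51 -0.56]
shift [-0.0001 -0.0006 -0.0004] turn [ 0.008  0.006 -0.155]
```

Request:
step_arm([
  {"jaw": 0,"tx": 0,"ty": 0,"tz": 0.004,"ax": 0,"ay": 0,"az": -0.05},
  {"jaw": 0,"tx": 0,"ty": 0,"tz": 0.004,"ax": 0,"ay": 0,"az": -0.1},
  {"jaw": 0,"tx": 0,"ty": 0,"tz": 0.004,"ax": 0,"ay": 0,"az": -0.15},
])

```text
time: 5.75
tool_pos: [0.5647, 0.0647, 0.1302]
ee_rot: [3.132, 0.008, 2.297]
wrist_force: [-4.9, -1.0, 15.9]
width: 0.0657
```

```bash
python3 - <<'E'
from h import *
o=get_obs(); print(o['wrist_torque'],o['wrist_force']); go([.5643,.0643,.1305],2.4)
E
```

```text
[-0.13556476  1.01761532 -0.12201441] [-4.86162338 -1.01361044 15.8629062 ]
t 5.75 pos [0.5647 0.0647 0.1302] rot [3.132 0.008 2.297] j [ 0.01  0.15  1.47  0.    1.51 -0.71]
shift [ 0.     -0.0006 -0.0003] turn [ 0.009  0.008 -0.103]
```

Request:
step_arm([
  {"jaw": 0,"tx": 0,"ty": 0,"tz": 0.004,"ax": 0,"ay": 0,"az": -0.04},
  {"jaw": 0,"tx": 0,"ty": 0,"tz": 0.004,"ax": 0,"ay": 0,"az": -0.08},
  {"jaw": 0,"tx": 0,"ty": 0,"tz": 0.004,"ax": 0,"ay": 0,"az": -0.12},
])

```text
time: 6.05
tool_pos: [0.5649, 0.0643, 0.1302]
ee_rot: [3.132, 0.011, 2.416]
wrist_force: [-4.2, -0.7, 16.0]
width: 0.0654
```

```bash
python3 - <<'E'
from h import *
o=get_obs(); print(o['wrist_torque'],o['wrist_force']); go([.5643,.0643,.2],2.4)
E
```

```text
[-0.24643715  0.85404678 -1.0617365 ] [-4.21393905 -0.71631594 16.01975609]
t 6.05 pos [0.5649 0.0643 0.1302] rot [3.132 0.011 2.416] j [ 0.01  0.15  1.47 -0.    1.51 -0.83]
shift [-0.0003  0.0003 -0.0698] turn [0.01  0.011 0.016]
```

Torque has jumped to 1.06 N m, so the ring is at its end stop (unlocked). I lift gently, taking out the small tilt.

Request:
step_arm([
  {"jaw": 0,"tx": 0,"ty": 0,"tz": 0,"ax": 0.01,"ay": 0.011,"az": 0.03},
  {"jaw": 0,"tx": 0,"ty": 0,"tz": -0.006,"ax": 0.01,"ay": 0.011,"az": 0.03},
  {"jaw": 0,"tx": 0,"ty": 0,"tz": -0.012,"ax": 0.01,"ay": 0.011,"az": 0.03},
  {"jaw": 0,"tx": 0,"ty": 0,"tz": -0.02,"ax": 0.01,"ay": 0.011,"az": 0.03},
  {"jaw": 0,"tx": 0,"ty": 0,"tz": -0.03,"ax": 0.01,"ay": 0.011,"az": 0.03},
])

```text
time: 6.55
tool_pos: [0.5634, 0.0645, 0.1599]
ee_rot: [-3.139, -0.003, 2.386]
wrist_force: [0.2, -0.4, -0.6]
width: 0.0655
```

Request:
step_arm([
  {"jaw": 0,"tx": 0,"ty": 0,"tz": -0.03,"ax": 0,"ay": 0,"az": 0},
  {"jaw": 0,"tx": 0,"ty": 0,"tz": -0.06,"ax": 0,"ay": 0,"az": 0},
  {"jaw": 0,"tx": 0,"ty": 0,"tz": -0.075,"ax": 0,"ay": 0,"az": 0},
  {"jaw": 0,"tx": 0,"ty": 0,"tz": -0.075,"ax": 0,"ay": 0,"az": 0},
])

```text
time: 6.95
tool_pos: [0.5648, 0.0647, 0.2385]
ee_rot: [3.14, 0.001, 2.387]
wrist_force: [0.1, -0.6, -1.0]
width: 0.0654
```

```bash
python3 - <<'E'
from h import *
im,d=snapshot('side'); save('s2',cv2.resize(im[60:300,180:420],(600,600)))
o=get_obs(); print(o['wrist_force'],o['width']); go([.5565,-.3217,.235],2.386)
E
```

```text
[-0.23856773  0.13789965 -0.67631462] 0.06549404079088333
t 7.0 pos [0.5639 0.0646 0.236 ] rot [-3.141e+00 -1.000e-03  2.386e+00] j [ 0.01  0.12  1.29  0.    1.73 -0.8 ]
shift [-0.2594 -0.2864  0.0009] turn [-0.001 -0.001  0.   ]
```

View pics/s2.png

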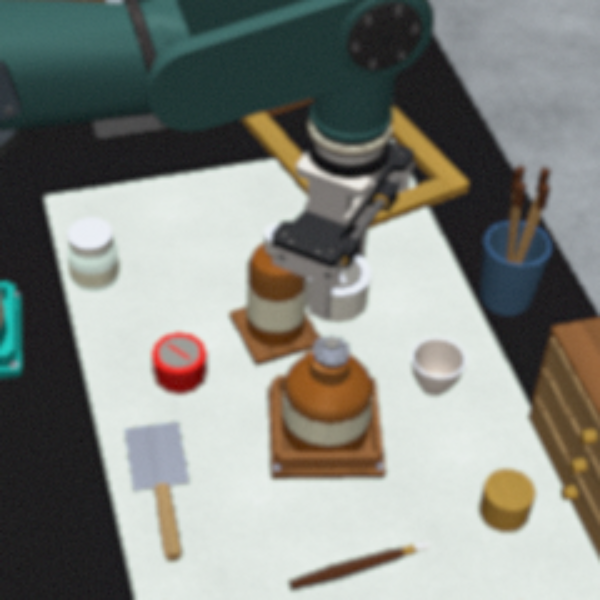

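The cap hangs level in the jaws (crop 345,290), the neck with its steel ring is bare (crop 330,350), and nothing else has moved. Now to the board.

Request:
step_arm([
  {"jaw": 0,"tx": -0.259,"ty": -0.286,"tz": 0,"ax": 0,"ay": 0,"az": 0},
  {"jaw": 0,"tx": -0.259,"ty": -0.286,"tz": 0,"ax": 0,"ay": 0,"az": 0},
  {"jaw": 0,"tx": -0.259,"ty": -0.286,"tz": 0,"ax": 0,"ay": 0,"az": 0},
  {"jaw": 0,"tx": -0.259,"ty": -0.286,"tz": 0,"ax": 0,"ay": 0,"az": 0},
  {"jaw": 0,"tx": -0.259,"ty": -0.286,"tz": 0,"ax": 0,"ay": 0,"az": 0},
  {"jaw": 0,"tx": -0.259,"ty": -0.286,"tz": 0,"ax": 0,"ay": 0,"az": 0},
  {"jaw": 0,"tx": -0.259,"ty": -0.286,"tz": 0,"ax": 0,"ay": 0,"az": 0},
  {"jaw": 0,"tx": -0.259,"ty": -0.286,"tz": 0,"ax": 0,"ay": 0,"az": 0},
])

```text
time: 7.8
tool_pos: [0.5549, -0.3238, 0.2327]
ee_rot: [-3.139, -0.006, 2.384]
wrist_force: [1.2, 0.0, -0.5]
width: 0.0656
```

```bash
python3 - <<'E'
from h import *
go([.5565,-.3217,.033],2.386)
E
```

```text
t 7.8 pos [ 0.5549 -0.3238  0.2327] rot [-3.139 -0.006  2.384] j [-0.62  0.3   1.09 -0.    1.76 -1.43]
shift [-0.001   0.003   0.1996] turn [-0.002 -0.006 -0.002]
```

Request:
step_arm([
  {"jaw": 0,"tx": -0.001,"ty": 0.003,"tz": 0.04,"ax": -0.002,"ay": -0.006,"az": 0},
  {"jaw": 0,"tx": -0.001,"ty": 0.003,"tz": 0.08,"ax": -0.002,"ay": -0.006,"az": 0},
  {"jaw": 0,"tx": -0.001,"ty": 0.003,"tz": 0.12,"ax": -0.002,"ay": -0.006,"az": 0},
  {"jaw": 0,"tx": -0.001,"ty": 0.003,"tz": 0.155,"ax": -0.002,"ay": -0.006,"az": 0},
  {"jaw": 0,"tx": -0.001,"ty": 0.003,"tz": 0.18,"ax": -0.002,"ay": -0.006,"az": 0},
  {"jaw": 0,"tx": -0.001,"ty": 0.003,"tz": 0.192,"ax": -0.002,"ay": -0.006,"az": 0},
  {"jaw": 0,"tx": -0.001,"ty": 0.003,"tz": 0.198,"ax": -0.002,"ay": -0.006,"az": 0},
  {"jaw": 0,"tx": -0.001,"ty": 0.003,"tz": 0.198,"ax": -0.002,"ay": -0.006,"az": 0},
])

```text
time: 8.6
tool_pos: [0.5562, -0.3215, 0.0339]
ee_rot: [-3.141, -0.002, 2.384]
wrist_force: [-0.5, -0.7, -0.6]
width: 0.0655
```

```bash
python3 - <<'E'
from h import *
print(get_obs()['wrist_force']);go([.5565,-.3217,.0285],2.386)
E
```

```text
[-0.48032922 -0.69236264 -0.55414749]
t 8.6 pos [ 0.5562 -0.3215  0.0339] rot [-3.141e+00 -2.000e-03  2.384e+00] j [-0.61  0.38  1.37 -0.    1.38 -1.43]
shift [-0.0004  0.0001  0.0054] turn [-0.    -0.002 -0.002]
```

Request:
step_arm([
  {"jaw": 0,"tx": 0,"ty": 0,"tz": 0.003,"ax": 0,"ay": 0,"az": 0},
  {"jaw": 0,"tx": 0,"ty": 0,"tz": 0.005,"ax": 0,"ay": 0,"az": 0},
  {"jaw": 0,"tx": 0,"ty": 0,"tz": 0.007,"ax": 0,"ay": 0,"az": 0},
  {"jaw": 0,"tx": 0,"ty": 0,"tz": 0.007,"ax": 0,"ay": 0,"az": 0},
])

```text
time: 9.0
tool_pos: [0.5568, -0.3219, 0.028]
ee_rot: [3.142, 0.001, 2.384]
wrist_force: [0.6, -0.4, 1.2]
width: 0.0656
```

Request:
step_arm([
  {"jaw": 0.75,"tx": 0,"ty": 0,"tz": 0,"ax": 0,"ay": 0,"az": 0},
  {"jaw": 0.85,"tx": 0,"ty": 0,"tz": 0,"ax": 0,"ay": 0,"az": 0},
  {"jaw": 1,"tx": 0,"ty": 0,"tz": 0,"ax": 0,"ay": 0,"az": 0},
  {"jaw": 1,"tx": 0,"ty": 0,"tz": 0,"ax": 0,"ay": 0,"az": 0},
  {"jaw": 1,"tx": 0,"ty": 0,"tz": 0,"ax": 0,"ay": 0,"az": 0},
])

```text
time: 9.5
tool_pos: [0.5567, -0.3219, 0.0279]
ee_rot: [3.142, 0.0, 2.384]
wrist_force: [0.4, -0.4, 0.9]
width: 0.0937
```

Request:
step_arm([
  {"jaw": 1,"tx": 0,"ty": 0,"tz": -0.02,"ax": 0,"ay": 0,"az": 0},
  {"jaw": 1,"tx": 0,"ty": 0,"tz": -0.05,"ax": 0,"ay": 0,"az": 0},
  {"jaw": 1,"tx": 0,"ty": 0,"tz": -0.09,"ax": 0,"ay": 0,"az": 0},
  {"jaw": 1,"tx": 0,"ty": 0,"tz": -0.13,"ax": 0,"ay": 0,"az": 0},
  {"jaw": 1,"tx": 0,"ty": 0,"tz": -0.17,"ax": 0,"ay": 0,"az": 0},
  {"jaw": 1,"tx": 0,"ty": 0,"tz": -0.2,"ax": 0,"ay": 0,"az": 0},
  {"jaw": 1,"tx": 0,"ty": 0,"tz": -0.2,"ax": 0,"ay": 0,"az": 0},
])

```text
time: 10.2
tool_pos: [0.5586, -0.3232, 0.2349]
ee_rot: [3.14, 0.012, 2.384]
wrist_force: [0.8, -0.3, 0.2]
width: 0.0938
```

```bash
python3 - <<'E'
from h import *
m=camera_model('wrist'); im,d=snapshot('wrist'); X=cloud('wrist',d,m); save('w3',im)
h=X[...,2]; mk=(h>.046)&(h<.062)&(d>0)&(np.hypot(X[...,0]-.5565,X[...,1]+.3217)<.05)
p=X[mk]; c,r=cv2.minEnclosingCircle(p[:,:2].astype(np.float32)); A=np.c_[p[:,:2],np.ones(len(p))]
b=.251; v=np.array(c)-[.602,-.310]
print(mk.sum(),c,r,np.median(p[:,2]),'board xy',v@[np.cos(b),np.sin(b)],v@[-np.sin(b),np.cos(b)],'tilt',np.linalg.lstsq(A,p[:,2],rcond=None)[0][:2])
print(get_obs()['wrist_force'],get_obs()['width'],get_obs()['time'])
E
```

```text
2652 (0.5562456846237183, -0.3213188052177429) 0.033119525760412216 0.054070848908135155 board xy -0.04713186530598329 0.00039999986012840394 tilt [ 0.00694282 -0.0028244 ]
[-0.07788591  0.32099396  0.29173552] 0.09399885799617697 10.25
```

View pics/w3.png

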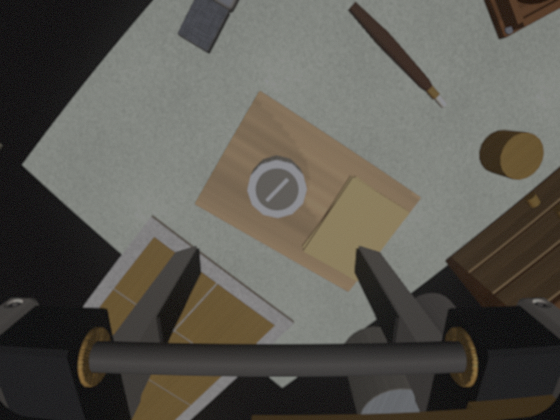

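The cap stands top up at (277,188) on the bare end of the board, next to the pack at (360,232). The gripper is clear of it.

```bash
python3 -c "
from bench import *
print(close_job())"
```

```text
the job is handed in; nothing more can be done
None
```

The broad bottle is open, and its cap stands closed top up on the bare end of the board. I handed the job in at about 10.3 s; no verdict is reported.

- **Opening:** I gripped the white cap and pressed it. The dogs first stopped on the teeth after 2 mm, then dropped in at 5 mm as the cap turned. I kept turning anticlockwise under 10–16 N until the torque jumped from about 0.15 to 1.06 N m. I took that as the ring's end stop, since its angle cannot be read directly. The cap then lifted off without resistance, and the picture showed the bare neck.
- **Placing:** The last wrist picture puts the cap at x = -47 mm, y = 0 mm in the board frame. Its top is 54 mm above the bench, so the lower edge is at about 14 mm, and its tilt is below 0.01 rad. The gripper was open and about 0.2 m above it, with no force on it.
- **Other things:** No loose thing visible in the later pictures looked moved, and the arm felt no contact other than with the cap. I did not measure their positions again. No check failed or disagreed. One move call was refused because some fields were missing, so nothing moved then.

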